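Check in courier tube cases by their lid marks

TASK

The courier's two blood-tube cases lie lid down on the bench, so the mark on each lid, one bar or two bars, is hidden. Turn each case over, read its mark and leave it lying flat, lid up, inside the steel tray whose label has the same mark. Handle the cases gently, without dropping, throwing or toppling them, and leave the other things on the bench where they are.

Things in the scene. Friction and masses are not known exactly. Their poses are not given: they have to be found in the camera images.
- case_one: White plastic case for two blood tubes: flat-sided block 130 (x) x 56 (y) x 48 mm (z), 0.14-0.28 kg, starting lid down, its plain base with four black rubber dots up. Its lid label has one black bar (80 x 11 mm), lengthwise. Origin: centre of the lid's face; z runs from lid to base: up at the start, down once lid up. Both cases look alike lid down; which is left or right varies. It stands steadily on an end.
- case_two: White plastic case for two blood tubes: flat-sided block 130 (x) x 56 (y) x 48 mm (z), 0.14-0.28 kg, starting lid down, its plain base with four black rubber dots up. Its lid label has two black bars (80 x 11 mm each, middles 31 mm apart), lengthwise. Origin: centre of the lid's face; z runs from lid to base: up at the start, down once lid up. Both cases look alike lid down; which is left or right varies. It stands steadily on an end.
- tray_one: Shallow fixed steel tray, inside 145 (x) x 190 mm (y), floor 3 mm thick, walls 3 mm, rim 16 mm above the bench. A label shelf 108 mm wide juts 54 mm from its +x edge (away from the robot), 16 mm high; its label has one black bar (80 x 11 mm). Origin: centre of the underside, on the bench; z up. Left or right varies.
- tray_two: Shallow fixed steel tray, inside 145 (x) x 190 mm (y), floor 3 mm thick, walls 3 mm, rim 16 mm above the bench. A label shelf 108 mm wide juts 54 mm from its +x edge (away from the robot), 16 mm high; its label has two black bars (80 x 11 mm each, middles 31 mm apart). Origin: centre of the underside, on the bench; z up. Left or right varies.
- tape_roll: Bystander: roll of paper tape lying flat, 72 mm across, 19 mm high, beyond the cases. Origin: centre of its underside.
- bottle: Bystander: capped bottle, 54 mm across, 125 mm tall, behind the left tray's inner corner. Origin: centre of its underside.
- tube_block: Bystander: blue tube block 60 x 84 mm with three capped tubes, 119 mm tall, behind the right tray's inner corner. Origin: centre of its underside.
- marker: Bystander: marker pen about 133 mm long and 14 mm thick, lying between the cases. Origin: near its middle, on the bench.

How it is judged:
By the outcome, as a careful person would: the job done as asked, in the order asked, and still so for the second after the job is handed in, with the robot touching nothing.
It also fails if it takes over 72 s, if anything falls off the work surface, if the arm or the gripper's body presses on something with over 40 N, if the wrist force passes 120 N, or if a joint passes its speed limit or range.

ROBOT

A 6-joint arm with a two-finger parallel gripper is mounted at the origin on the work surface. World frame = base frame: x ahead of the robot, y to its left, z up, the work surface at z = 0. Lengths are in m, angles in degrees, forces in N, time in s.
With the tool pointing down it reaches from about 0.375 to 0.9 m from the base axis. Payload 3.1 kg.
Tool frame: the origin (TCP) lies on the centre line of the jaws, within the pads' length; the fingertips stand 14 mm ahead of it and the grasp point (between the pads) lies 5 mm behind it (bot.tips_ahead is the distance from the TCP to the fingertips, in m); z points along the fingers, y is the line along which they close (so a half turn about z gives the same grasp; the last joint's range is limited). The gripper opens to 87 mm and grips with 3 to 60 N. Pads are 19 mm wide; open, the fingers measure 117 mm over their backs; the gripper's body (75 mm by 190 mm) begins 51 mm behind the grasp point.
Start: joints at [56.866, 30.224, 82.088, -0, 67.689, -10.227], TCP at [0.243, 0.576, 0.237] pointing down, gripper open.
Joint ranges: [-176.69, 176.69], [-43.24, 126.21], [12.49, 139.97], [-82, 262], [0, 151.66], [-163.58, 163.58]. Speed limits (degrees/s): [159.86, 159.86, 180, 180, 180, 180].

INTERFACE

Orientations are given as a 3x3 rotation matrix whose columns are the frame's x, y, z axes.
In Python, from rig import bot gives the robot as it stands.
- The arm moves only by the tool play_rows, never from a script. Its argument "moves" is a list that holds one entry, the list of rows, each a list of 6 numbers: the shift along the tool's x, y, z in mm, then the turn, a rotation vector about the tool's x, y, z in rad. A call has 1 to 5 rows; each row shifts and turns the commanded pose from where the row before left it, along the tool's axes as they then stand; what a row does not reach is not made up. A row lasts 1/10 s, in which the tool goes at most 50 mm and 8.59 degrees, less where a joint would pass 70% of its speed; a pose out of reach is approached as far as the arm can. A call with a gripper value outside its range is refused whole. "fingers" is the opening, from -1 (shut) to 1 (fully open), set as the call begins (left out, the last holds). The fingers move at their own pace and stop on an object; the grip force is fixed at half the most. Time passes only in rows, so rows that do not move let the fingers close. It gives the time, the measured TCP pose, the force, the opening and the grip force at its end, in the units of the state.
- bot.read_state(): the state, without advancing time (a new reading comes with each control period).
- bot.capture(name): name is "side" or "top" or "wrist"; returns a dict with "image" (420x560x3 uint8, blue, green, red), "fx", "fy", "cx", "cy" (pixels), "R" (3x3) and "t" (3): a world point X has camera coordinates R X + t. Camera axes: x right, y down, z forward; pixel columns grow to the right and rows downward; lengths in m; the calibration is good to about 2 mm. The wrist camera is an equidistant fisheye: a pixel r from the principal point sees the ray r / f radians off the axis. A picture is of the moment at which its call begins. There is no depth.
- bot.hand_in(): hands the job in; it is judged then, once.
Trained networks look in a picture, given as the dict that the camera call returned (one of the last four; its "shot" number tells which), for a name from the list of things; names that differ only in an ending like _2 or _b are one class to them, and where a whole thing is asked for, a point or a joint stands for the part that bears it (a point fixed in the world has none). Each returns a list of dicts, best first, with "confidence" (0 to 1); they miss things now and then, are a little off and sometimes report something else, mostly with a low value. They report only what shows in the picture. A call takes as long as a camera call.
- bot.search_frame(picture, query): "centre" ([column, row] in pixels, amid what is visible of it).
- bot.silhouettes(picture, query): "pixels" (420x560 bool, what is visible of it) and "centre" ([column, row] in pixels, amid what is visible of it).
- bot.pinpoint(picture, query): "centre" ([column, row] in pixels: a listed point, or the origin of a listed thing).
The state is a dict: "time_s": time; "joint_positions": joint angles; "qvel": joint speeds; "tau": joint torques, N m; "position": TCP position; "tcp_rot": TCP orientation; "force": force on the tool from outside, world axes, zero at the start; "moment": the same for the moment, N m; "opening": opening from 0.0 (shut) to 1.0 (fully open); "grasp_force": force on a finger pad.
Only numpy, scipy, OpenCV 4.12 (cv2) and the standard library are available. Lean on these libraries where they do the work, as an engineer would, in place of code of your own. Each camera call takes 0.05 s, during which the arm holds its last target. There are 200 camera calls.

## Working session

There is one attempt and no reset: what is moved stays moved. The work goes in short steps, Python scripts to look and compute and a tool call to move; the robot and the scene stay as the last step left them, time stands still between calls to the robot, and variables do not carry over. Pictures are saved under pics/ and viewed, at most 10 in all, crops included, and the job is handed in when it is done.

Besides the shell and the picture viewer there is one more tool, called after ">>>" by a JSON object that holds its "method" and its "body". play_rows: Moves the arm, as the interface text tells. Its arguments: {"type":"object","properties":{"moves":{"type":"array","items":{"type":"array","items":{"type":"array","items":{"type":"number"}}}},"fingers":{"type":"number"}},"required":["moves"]}

```bash
ls; mkdir -p pics
python3 - <<'E'
from rig import bot
import cv2,numpy as np
s=bot.read_state(); print(s['time_s'],s['position'],np.round(s['tcp_rot'],3).tolist(),s['opening'])
ims=[]
for n in("top","side"):
    c=bot.capture(n); ims.append(c["image"]); print(n,c['fx'],c['cx'],c['cy'],np.round(c['R'],3).tolist(),c['t'])
    for q in("case_one","case_two","tray_one","tray_two","bottle","tube_block","marker","tape_roll"):
        print(q,[(np.round(d['centre'],0).tolist(),round(d['confidence'],2)) for d in bot.search_frame(c,q)][:3])
    cv2.imwrite(f"pics/{n}1.png",c["image"])
E
```

```text
pics
0.0 [0.24283295 0.57513066 0.2355571 ] [[-0.921, 0.389, -0.001], [0.389, 0.921, -0.002], [0.0, -0.002, -1.0]] 1.0005139829524052
top 431.4925936580511 279.18289368832853 203.12843434637622 [[0.006, -1.0, -0.013], [-0.983, -0.003, -0.186], [0.186, 0.014, -0.983]] [0.01562473 0.58988488 1.10993587]
case_one [([332.0, 234.0], 0.81)]
case_two [([246.0, 217.0], 0.82)]
tray_one [([424.0, 233.0], 0.73)]
tray_two [([142.0, 251.0], 0.56)]
bottle [([228.0, 165.0], 0.58)]
tube_block [([357.0, 167.0], 0.71)]
marker [([291.0, 231.0], 0.65)]
tape_roll [([277.0, 168.0], 0.88)]
side 388.7983275118492 277.20895671765595 202.70506748783728 [[0.774, -0.633, -0.01], [-0.492, -0.591, -0.64], [0.399, 0.5, -0.769]] [-0.45092156  0.32092582  0.64458559]
case_one [([294.0, 268.0], 0.64)]
case_two [([234.0, 190.0], 0.56)]
tray_one [([398.0, 367.0], 0.57)]
tray_two [([147.0, 148.0], 0.59)]
bottle [([275.0, 138.0], 0.82)]
tube_block [([387.0, 231.0], 0.97)]
marker [([260.0, 230.0], 0.93), ([145.0, 149.0], 0.32)]
tape_roll [([298.0, 176.0], 0.64)]
```

View pics/top1.png

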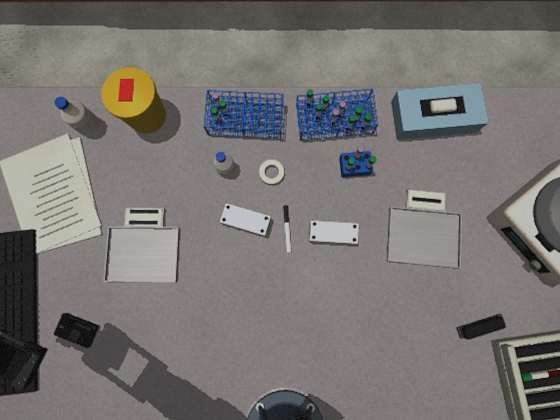

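View pics/side1.png

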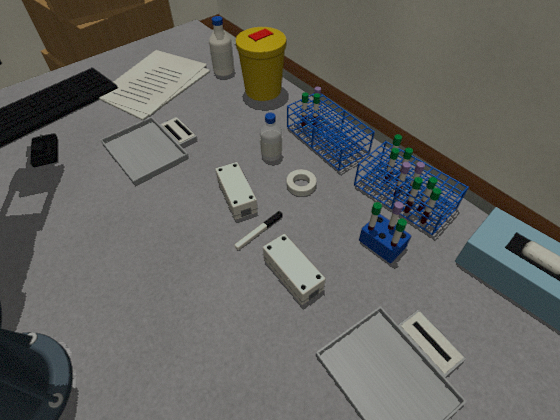

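The top view shows the left tray, centred near (142,255), with a two-bar label, and the right tray, near (424,238), with a one-bar label. The cases are at about (246,220) and (334,232), with the marker between them at (288,228). In the side view there is free bench in front of the cases.

```bash
cat > h.py <<'E'
from rig import bot
import cv2,numpy as np
def ray(c,px,z):
    d=c['R'].T@np.array([(px[0]-c['cx'])/c['fx'],(px[1]-c['cy'])/c['fy'],1]); o=-c['R'].T@c['t']
    return o+d*(z-o[2])/d[2]
def rect(c,q,z,pick=0):
    for s in bot.silhouettes(c,q)[:3]:
        ys,xs=np.nonzero(s['pixels'])
        P=np.array([ray(c,(x,y),z)[:2] for x,y in zip(xs,ys)],np.float32)
        print(q,z,round(s['confidence'],2),[np.round(v,3) for v in cv2.minAreaRect(P)])
def st():
    s=bot.read_state(); R=s['tcp_rot']
    print(round(s['time_s'],2),'p',np.round(s['position'],4),'x',np.round(R[:,0],3),'y',np.round(R[:,1],3),'z',np.round(R[:,2],3),'F',np.round(s['force'],1),'op',round(s['opening'],3),'g',round(s['grasp_force'],1),'q',np.round(s['joint_positions'],0))
    return s
E
python3 - <<'E'
from h import *
c=bot.capture("top"); 
for n,z in(("case_one",.048),("case_two",.048),("tray_one",.016),("tray_two",.016),("marker",.014),("tube_block",.03),("bottle",.0),("tape_roll",.019)): rect(c,n,z)
s=bot.capture("side"); print('side cam',-s['R'].T@s['t'])
w=bot.capture("wrist"); S=bot.read_state()
print('wrist cam in tool',S['tcp_rot'].T@(-w['R'].T@w['t']-S['position']),(w['R']@S['tcp_rot']).round(2).tolist())
# dots
g=c['image'][195:250,210:370]; cv2.imwrite('pics/crop1.png',cv2.resize(g,None,fx=5,fy=5,interpolation=2))
E
```

```text
case_one 0.048 0.56 [array([ 0.511, -0.127]), array([0.131, 0.065]), np.float64(88.394)]
case_two 0.048 0.66 [array([0.546, 0.111]), array([0.135, 0.062]), np.float64(73.747)]
tray_one 0.016 0.84 [array([ 0.531, -0.382]), array([0.2 , 0.21]), np.float64(84.341)]
tray_two 0.016 0.9 [array([0.481, 0.395]), array([0.199, 0.209]), np.float64(88.811)]
marker 0.014 0.7 [array([ 0.525, -0.003]), array([0.123, 0.015]), np.float64(1.782)]
tube_block 0.03 0.59 [array([ 0.716, -0.202]), array([0.086, 0.103]), np.float64(5.04)]
bottle 0.0 0.59 [array([0.715, 0.179]), array([0.083, 0.057]), np.float64(27.422)]
tape_roll 0.019 0.55 [array([0.686, 0.041]), array([0.07 , 0.071]), np.float64(0.15)]
side cam [ 0.2494143  -0.41820364  0.69621293]
wrist cam in tool [ 7.54480185e-02  1.31666436e-04 -1.48492575e-01] [[0.0, 1.0, -0.0], [-0.96, 0.0, -0.27], [-0.27, 0.0, 0.96]]
```

View pics/crop1.png

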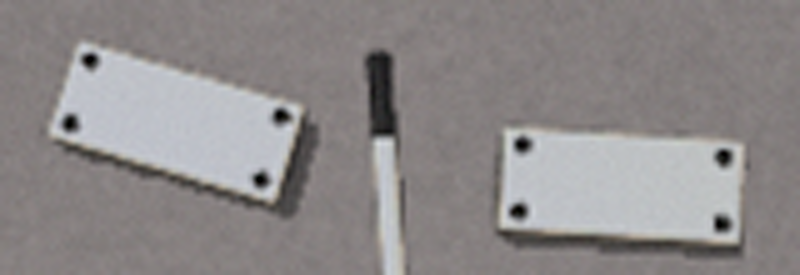

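The crop shows both bases up with four dots each. The left case is yawed about 16 degrees and the right one about 2 degrees. Next I check how wide the gripper body is along tool x.

Run:
```python
from h import *
S=st(); R=S['tcp_rot'];p=S['position']
ims=[]
for n in("top","wrist"):
    c=bot.capture(n); im=c['image'].copy()
    if n=="top":
        for k,col in((0,(0,0,255)),(1,(0,255,0))):
            for d in(-.095,-.0375,.0375,.095):
                v=np.zeros(3);v[k]=d;v[2]=-.056
                X=c['R']@(p+R@v)+c['t']; u=(int(c['fx']*X[0]/X[2]+c['cx']),int(c['fy']*X[1]/X[2]+c['cy'])); print(k,d,u); im[u[1],u[0]]=col
        im=cv2.resize(im[290:415,30:160],(400,385),interpolation=0)
    else: im=cv2.resize(im,(400,300))
    ims.append(im)
o=np.zeros((385,800,3),np.uint8);o[:,:400]=ims[0];o[:300,400:]=ims[1];cv2.imwrite('pics/g.png',o)
```

```text
1.45 p [0.2432 0.5757 0.2365] x [-0.921  0.389 -0.   ] y [0.389 0.921 0.   ] z [ 0. -0. -1.] F [0.  0.2 0.5] op 1.001 g 0.0 q [ 57.  30.  82.  -0.  68. -10.]
0 -0.095 (25, 304)
0 -0.0375 (11, 330)
0 0.0375 (-7, 366)
0 0.095 (-21, 394)
1 -0.095 (42, 367)
1 -0.0375 (18, 356)
1 0.0375 (-13, 340)
1 0.095 (-38, 329)
```

View pics/g.png

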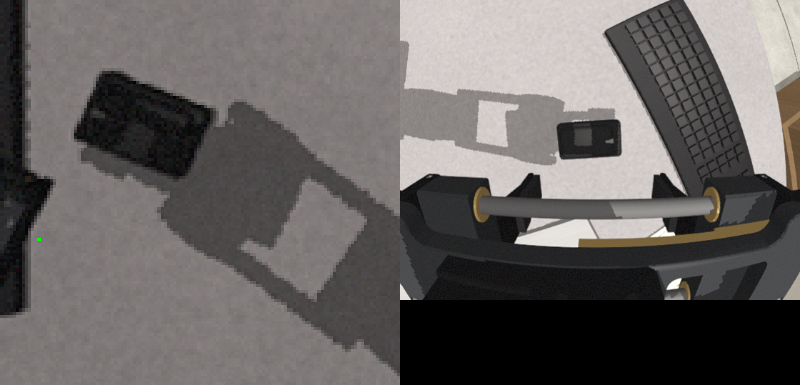

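The wrist view shows the gripper body spanning the jaw line (tool y), so it is narrow in x and tilting about tool y is safe. The black thing on the bench is only an object beside the arm's shadow.

My plan is to grip near each case's -y end across its width, at a 45° tilt. I turn it 90° to stand it on its other end, regrip, then turn it another 90°.

>>> {"method": "play_rows", "body": {"moves": [[[-26.6, -28.2, 0, 0, 0, 0], [-26.6, -28.2, 0, 0, 0, 0], [-26.6, -28.2, 0, 0, 0, 0], [-26.6, -28.2, 0, 0, 0, 0], [-26.6, -28.2, 0, 0, 0, 0]]], "fingers": 1}}

```text
time_s: 2.05
position: [0.3112, 0.3928, 0.2367]
tcp_rot: [[-0.921, 0.389, 0.001], [0.389, 0.921, 0.0], [-0.0, 0.0, -1.0]]
force: [0.9, -0.3, -0.1]
opening: 0.996
grasp_force: 0.0
```

>>> {"method": "play_rows", "body": {"moves": [[[-26.6, -28.2, 0, 0, 0, 0], [-26.6, -28.2, 0, 0, 0, 0], [-26.6, -28.2, 0, 0, 0, 0], [-26.6, -28.2, 0, 0, 0, 0], [-26.6, -28.2, 0, 0, 0, 0]]]}}

```text
time_s: 2.55
position: [0.379, 0.211, 0.2369]
tcp_rot: [[-0.921, 0.389, 0.001], [0.389, 0.921, 0.0], [-0.001, 0.001, -1.0]]
force: [0.9, 0.7, -0.6]
opening: 1.0
grasp_force: 0.0
```

>>> {"method": "play_rows", "body": {"moves": [[[-26.6, -28.2, 0, 0, 0, 0], [-26.6, -28.2, 0, 0, 0, 0], [-26.6, -28.2, 0, 0, 0, 0], [-26.6, -28.2, 0, 0, 0, 0], [-26.6, -28.2, 0, 0, 0, 0]]]}}

```text
time_s: 3.05
position: [0.4467, 0.0291, 0.2369]
tcp_rot: [[-0.921, 0.39, 0.001], [0.39, 0.921, -0.0], [-0.001, 0.0, -1.0]]
force: [0.4, 0.1, 0.5]
opening: 1.002
grasp_force: 0.0
```

>>> {"method": "play_rows", "body": {"moves": [[[-26.6, -28.2, 0, 0, 0, 0], [-26.6, -28.2, 0, 0, 0, 0], [-26.6, -28.2, 0, 0, 0, 0], [-26.6, -28.2, 0, 0, 0, 0], [-26.6, -28.2, 0, 0, 0, 0]]]}}

```text
time_s: 3.55
position: [0.5142, -0.1526, 0.2367]
tcp_rot: [[-0.921, 0.39, 0.0], [0.39, 0.921, -0.0], [-0.0, 0.0, -1.0]]
force: [0.4, -0.2, 0.7]
opening: 1.0
grasp_force: 0.0
```

>>> {"method": "play_rows", "body": {"moves": [[[0, 0, 0, 0, 0, 0.133], [0, 0, 0, 0, 0, 0.133], [0, 0, 0, 0, 0, 0.133], [0, 0, 0, 0, 0, 0.133], [0, 0, 0, 0, 0, 0.133]]]}}

```text
time_s: 4.05
position: [0.5138, -0.151, 0.2366]
tcp_rot: [[-0.48, 0.877, 0.0], [0.877, 0.48, -0.0], [-0.0, 0.0, -1.0]]
force: [0.0, 0.6, -0.3]
opening: 0.999
grasp_force: 0.0
```

>>> {"method": "play_rows", "body": {"moves": [[[0, 0, 0, 0, 0, 0.133], [0, 0, 0, 0, 0, 0.133], [0, 0, 0, 0, 0, 0.133], [0, 0, 0, 0, 0, 0.133], [0, 0, 0, 0, 0, 0]]]}}

```text
time_s: 4.55
position: [0.5138, -0.1509, 0.2367]
tcp_rot: [[0.026, 1.0, 0.0], [1.0, -0.026, -0.0], [-0.0, 0.0, -1.0]]
force: [0.2, 0.4, 0.4]
opening: 1.002
grasp_force: 0.0
```

>>> {"method": "play_rows", "body": {"moves": [[[0, 0, 0, 0, 0.131, 0], [0, 0, 0, 0, 0.131, 0], [0, 0, 0, 0, 0.131, 0], [0, 0, 0, 0, 0.131, 0], [0, 0, 0, 0, 0.131, 0]]]}}

```text
time_s: 5.05
position: [0.5142, -0.1517, 0.2373]
tcp_rot: [[0.016, 1.0, 0.018], [0.791, -0.024, 0.612], [0.612, 0.004, -0.791]]
force: [0.3, -0.7, -0.2]
opening: 0.997
grasp_force: 0.0
```

>>> {"method": "play_rows", "body": {"moves": [[[0, 0, 0, 0, 0.131, 0], [0, 0, 0, 0, 0, 0], [0, 0, 0, 0, 0, 0]]]}}

```text
time_s: 5.35
position: [0.5136, -0.1512, 0.236]
tcp_rot: [[0.018, 1.0, 0.018], [0.707, -0.026, 0.706], [0.707, 0.0, -0.708]]
force: [0.0, 0.0, 0.7]
opening: 1.0
grasp_force: 0.0
```

>>> {"method": "play_rows", "body": {"moves": [[[-17, 0, 17, 0, 0, 0], [-17, 0, 17, 0, 0, 0], [-17, 0, 17, 0, 0, 0], [-17, 0, 17, 0, 0, 0], [-17, 0, 17, 0, 0, 0]]]}}

```text
time_s: 5.85
position: [0.5143, -0.1498, 0.1168]
tcp_rot: [[0.014, 1.0, 0.018], [0.709, -0.023, 0.704], [0.705, 0.003, -0.71]]
force: [0.4, -0.4, 0.6]
opening: 1.0
grasp_force: 0.0
```

>>> {"method": "play_rows", "body": {"moves": [[[-13, 0, 13.5, 0, 0, 0], [-13, 0, 13.5, 0, 0, 0], [-13, 0, 13.5, 0, 0, 0], [-13, 0, 13.5, 0, 0, 0], [-12, 0, 12, 0, 0, 0]]]}}

```text
time_s: 6.35
position: [0.5143, -0.1489, 0.0243]
tcp_rot: [[0.016, 1.0, 0.018], [0.708, -0.024, 0.706], [0.706, 0.002, -0.708]]
force: [-0.6, 1.0, 0.6]
opening: 1.001
grasp_force: 0.0
```

>>> {"method": "play_rows", "body": {"moves": [[[0, 0, 0, 0, 0, 0], [0, 0, 0, 0, 0, 0]]]}}

```text
time_s: 6.55
position: [0.514, -0.149, 0.0248]
tcp_rot: [[0.018, 1.0, 0.018], [0.706, -0.025, 0.707], [0.708, 0.0, -0.707]]
force: [-0.0, 0.5, 0.2]
opening: 0.999
grasp_force: 0.0
```

Run:
```python
from h import *
st(); a=bot.capture("side")['image'];b=bot.capture("wrist")['image']
cv2.imwrite('pics/d1.png',np.hstack([cv2.resize(a[150:360,200:480],(400,300)),cv2.resize(b,(400,300))]))
```

```text
6.55 p [ 0.514  -0.149   0.0248] x [0.018 0.706 0.708] y [ 1.    -0.025  0.   ] z [ 0.018  0.707 -0.707] F [-0.   0.5  0.2] op 0.999 g 0.0 q [-45.  54.  90.  32.  73. -64.]
```

View pics/d1.png

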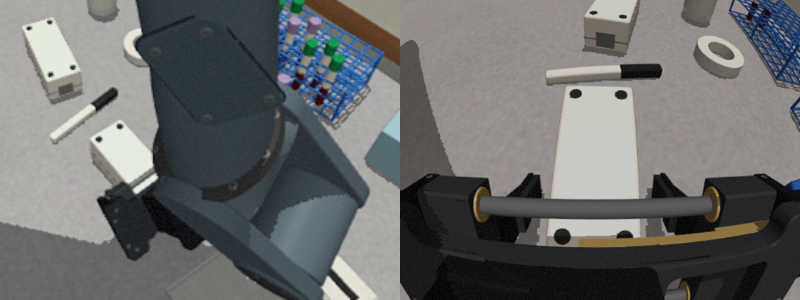

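The side and wrist views show the right case centred between the open fingers. I'll grip it.

>>> {"method": "play_rows", "body": {"moves": [[[0, 0, 0, 0, 0, 0], [0, 0, 0, 0, 0, 0], [0, 0, 0, 0, 0, 0], [0, 0, 0, 0, 0, 0], [0, 0, 0, 0, 0, 0]]], "fingers": -1}}

```text
time_s: 7.15
position: [0.5138, -0.1494, 0.0246]
tcp_rot: [[0.018, 1.0, 0.019], [0.706, -0.026, 0.707], [0.708, 0.0, -0.707]]
force: [-0.1, -1.4, -0.0]
opening: 0.646
grasp_force: 29.7
```

>>> {"method": "play_rows", "body": {"moves": [[[0, 0, 0, 0, 0, 0], [0, 0, 0, 0, 0, 0], [0, 0, 0, 0, 0, 0], [0, 0, 0, 0, 0, 0], [0, 0, 0, 0, 0, 0]]]}}

```text
time_s: 7.65
position: [0.5138, -0.1494, 0.0246]
tcp_rot: [[0.018, 1.0, 0.018], [0.706, -0.026, 0.707], [0.708, 0.0, -0.707]]
force: [-0.8, -1.3, 2.4]
opening: 0.645
grasp_force: 29.7
```

>>> {"method": "play_rows", "body": {"moves": [[[6, 0, -6, 0, 0, 0], [14, 0, -14, 0, 0, 0], [15, 0, -15, 0, 0, 0], [15, 0, -15, 0, 0, 0], [15, 0, -15, 0, 0, 0]]]}}

```text
time_s: 8.15
position: [0.5136, -0.1494, 0.1171]
tcp_rot: [[0.019, 1.0, 0.018], [0.707, -0.026, 0.707], [0.707, -0.0, -0.707]]
force: [0.0, -0.1, -0.8]
opening: 0.644
grasp_force: 29.9
```

>>> {"method": "play_rows", "body": {"moves": [[[0, 0, 0, 0, -0.131, 0], [0, 0, 0, 0, -0.131, 0], [0, 0, 0, 0, -0.131, 0], [0, 0, 0, 0, -0.131, 0], [0, 0, 0, 0, -0.131, 0]]]}}

```text
time_s: 8.65
position: [0.5138, -0.1496, 0.1173]
tcp_rot: [[0.026, 1.0, 0.005], [0.992, -0.026, 0.125], [0.125, 0.002, -0.992]]
force: [-0.5, 0.6, -1.8]
opening: 0.641
grasp_force: 29.9
```

>>> {"method": "play_rows", "body": {"moves": [[[0, 0, 0, 0, -0.131, 0], [0, 0, 0, 0, -0.131, 0], [0, 0, 0, 0, -0.131, 0], [0, 0, 0, 0, -0.131, 0], [0, 0, 0, 0, -0.131, 0]]]}}

```text
time_s: 9.15
position: [0.5129, -0.1492, 0.1169]
tcp_rot: [[0.024, 1.0, -0.014], [0.875, -0.028, -0.482], [-0.483, -0.001, -0.876]]
force: [-0.9, 0.2, -2.1]
opening: 0.643
grasp_force: 29.9
```

>>> {"method": "play_rows", "body": {"moves": [[[0, 0, 0, 0, -0.131, 0], [0, 0, 0, 0, -0.131, 0], [0, 0, 0, 0, 0, 0], [0, 0, 0, 0, 0, 0]]]}}

```text
time_s: 9.55
position: [0.5127, -0.1488, 0.1154]
tcp_rot: [[0.016, 1.0, -0.022], [0.726, -0.027, -0.687], [-0.688, -0.005, -0.726]]
force: [0.4, 0.1, -1.9]
opening: 0.64
grasp_force: 29.9
```

Run:
```python
from h import *
st(); a=bot.capture("side")['image'];b=bot.capture("wrist")['image']
cv2.imwrite('pics/d2.png',np.hstack([cv2.resize(a[150:360,200:480],(400,300)),cv2.resize(b,(400,300))]))
```

```text
9.55 p [ 0.5127 -0.1488  0.1154] x [ 0.016  0.726 -0.688] y [ 1.    -0.027 -0.005] z [-0.022 -0.687 -0.726] F [ 0.4  0.1 -1.9] op 0.64 g 29.9 q [ -7.  41. 105. -63.  50.  44.]
```

View pics/d2.png

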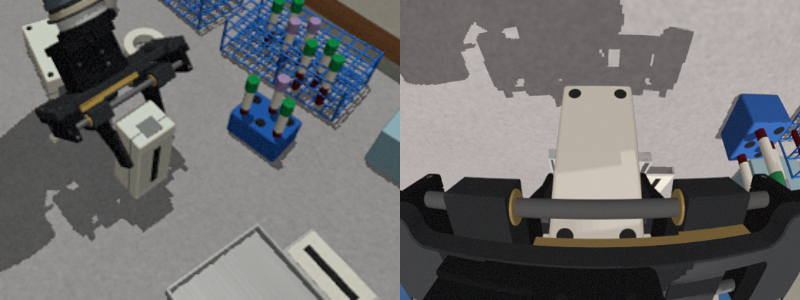

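The side view shows the held case upright with its lid towards the camera and a single centred bar, so it is case_one for the right tray. The wrist view shows no slip. I'll lower it to stand.

>>> {"method": "play_rows", "body": {"moves": [[[0, 0, 0, 0, -0.028, 0], [5, 0, 5, 0, 0, 0], [5, 0, 5, 0, 0, 0], [4, 0, 4, 0, 0, 0], [2, 0, 2, 0, 0, 0]]]}}

```text
time_s: 10.15
position: [0.5125, -0.15, 0.0926]
tcp_rot: [[0.017, 1.0, -0.023], [0.705, -0.028, -0.709], [-0.709, -0.004, -0.705]]
force: [-0.1, -1.1, -1.4]
opening: 0.642
grasp_force: 29.9
```

>>> {"method": "play_rows", "body": {"moves": [[[1, 0, 1, 0, 0, 0], [1, 0, 1, 0, 0, 0], [0, 0, 0, 0, 0, 0]]]}}

```text
time_s: 10.45
position: [0.5128, -0.1496, 0.0903]
tcp_rot: [[0.017, 1.0, -0.022], [0.705, -0.027, -0.709], [-0.709, -0.004, -0.705]]
force: [0.7, -0.1, -1.7]
opening: 0.645
grasp_force: 29.9
```

>>> {"method": "play_rows", "body": {"moves": [[[0.7, 0, 0.7, 0, 0, 0], [0, 0, 0, 0, 0, 0]]]}}

```text
time_s: 10.65
position: [0.5129, -0.1496, 0.0895]
tcp_rot: [[0.017, 1.0, -0.022], [0.705, -0.027, -0.709], [-0.709, -0.003, -0.705]]
force: [-1.1, -1.0, -1.9]
opening: 0.644
grasp_force: 29.9
```

>>> {"method": "play_rows", "body": {"moves": [[[0.7, 0, 0.7, 0, 0, 0], [0.7, 0, 0.7, 0, 0, 0], [0, 0, 0, 0, 0, 0]]]}}

```text
time_s: 10.95
position: [0.5128, -0.1496, 0.0874]
tcp_rot: [[0.017, 1.0, -0.022], [0.705, -0.027, -0.709], [-0.709, -0.004, -0.705]]
force: [0.1, -0.7, -1.8]
opening: 0.637
grasp_force: 29.9
```

>>> {"method": "play_rows", "body": {"moves": [[[0.7, 0, 0.7, 0, 0, 0], [0, 0, 0, 0, 0, 0]]]}}

```text
time_s: 11.15
position: [0.5128, -0.1496, 0.0864]
tcp_rot: [[0.017, 1.0, -0.022], [0.705, -0.027, -0.709], [-0.709, -0.004, -0.705]]
force: [-0.3, -0.2, -1.9]
opening: 0.64
grasp_force: 29.9
```

>>> {"method": "play_rows", "body": {"moves": [[[0.7, 0, 0.7, 0, 0, 0], [0, 0, 0, 0, 0, 0]]]}}

```text
time_s: 11.35
position: [0.5129, -0.1497, 0.0856]
tcp_rot: [[0.017, 1.0, -0.022], [0.704, -0.027, -0.709], [-0.71, -0.004, -0.704]]
force: [0.9, 0.1, -1.3]
opening: 0.643
grasp_force: 29.9
```

>>> {"method": "play_rows", "body": {"moves": [[[0.7, 0, 0.7, 0, 0, 0], [0, 0, 0, 0, 0, 0]]]}}

```text
time_s: 11.55
position: [0.513, -0.1499, 0.0854]
tcp_rot: [[0.017, 1.0, -0.022], [0.703, -0.027, -0.71], [-0.711, -0.003, -0.703]]
force: [-0.4, 0.9, 3.5]
opening: 0.641
grasp_force: 29.9
```

>>> {"method": "play_rows", "body": {"moves": [[[0, 0, 0, 0, 0, 0], [0, 0, 0, 0, 0, 0], [0, 0, 0, 0, 0, 0], [0, 0, 0, 0, 0, 0], [0, 0, 0, 0, 0, 0]]], "fingers": 1}}

```text
time_s: 12.05
position: [0.5127, -0.1497, 0.0844]
tcp_rot: [[0.017, 1.0, -0.022], [0.705, -0.028, -0.709], [-0.709, -0.004, -0.705]]
force: [0.3, -0.1, 0.0]
opening: 0.971
grasp_force: 0.0
```

>>> {"method": "play_rows", "body": {"moves": [[[-3, 0, -3, 0, 0, 0], [-6, 0, -6, 0, 0, 0], [-5, 0, -5, 0, 0, 0], [0, 0, 0, 0, 0, 0]]]}}

```text
time_s: 12.45
position: [0.5135, -0.1496, 0.1058]
tcp_rot: [[0.018, 1.0, -0.02], [0.704, -0.027, -0.709], [-0.71, -0.001, -0.704]]
force: [0.2, -0.5, -0.5]
opening: 0.997
grasp_force: 0.0
```

>>> {"method": "play_rows", "body": {"moves": [[[0, 0, 0, 0, 0.131, 0], [0, 0, 0, 0, 0.131, 0], [0, 0, 0, 0, 0.131, 0], [0, 0, 0, 0, 0.131, 0], [0, 0, 0, 0, 0.131, 0]]]}}

```text
time_s: 12.95
position: [0.512, -0.1494, 0.1046]
tcp_rot: [[0.027, 1.0, -0.011], [0.986, -0.028, -0.162], [-0.162, -0.007, -0.987]]
force: [0.6, -0.4, -0.4]
opening: 0.998
grasp_force: 0.0
```

>>> {"method": "play_rows", "body": {"moves": [[[0, 0, 0, 0, 0.131, 0], [0, 0, 0, 0, 0.131, 0], [0, 0, 0, 0, 0.131, 0], [0, 0, 0, 0, 0.131, 0], [0, 0, 0, 0, 0.131, 0]]]}}

```text
time_s: 13.45
position: [0.5121, -0.1502, 0.1047]
tcp_rot: [[0.029, 1.0, 0.008], [0.881, -0.029, 0.472], [0.472, -0.006, -0.882]]
force: [-0.1, 0.9, -0.4]
opening: 1.0
grasp_force: 0.0
```

>>> {"method": "play_rows", "body": {"moves": [[[0, 0, 0, 0, 0.131, 0], [0, 0, 0, 0, 0.131, 0], [0, 0, 0, 0, 0, 0], [0, 0, 0, 0, 0, 0]]]}}

```text
time_s: 13.85
position: [0.5113, -0.1497, 0.1033]
tcp_rot: [[0.028, 1.0, 0.013], [0.732, -0.03, 0.68], [0.68, -0.01, -0.733]]
force: [0.5, 0.3, -1.1]
opening: 0.999
grasp_force: 0.0
```

Run:
```python
from h import *
st(); a=bot.capture("side")['image'];b=bot.capture("wrist")['image']
cv2.imwrite('pics/d3.png',np.hstack([cv2.resize(a[150:360,200:480],(400,300)),cv2.resize(b,(400,300))]))
```

```text
13.85 p [ 0.5113 -0.1497  0.1033] x [0.028 0.732 0.68 ] y [ 1.   -0.03 -0.01] z [ 0.013  0.68  -0.733] F [ 0.5  0.3 -1.1] op 0.999 g 0.0 q [-45.  46.  91.  30.  77. -59.]
```

View pics/d3.png

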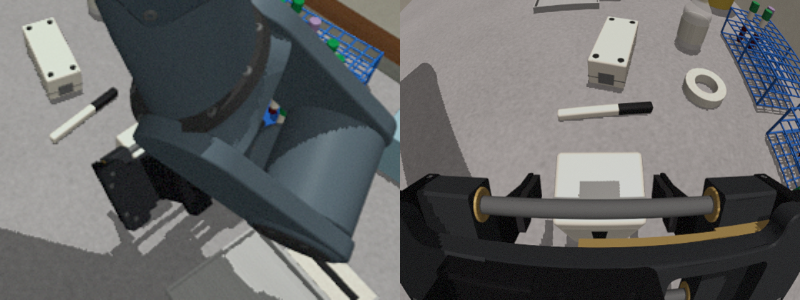

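The wrist view shows the case still standing, centred between the fingers. I'll lower and regrip.

>>> {"method": "play_rows", "body": {"moves": [[[0, 0, 0, 0, 0.037, 0], [-5, 1, 4, 0, 0, 0], [-5, 0, 4, 0, 0, 0], [-3.5, 0, 4, 0, 0, 0], [0, 0, 0, 0, 0, 0]]]}}

```text
time_s: 14.45
position: [0.5122, -0.1499, 0.0851]
tcp_rot: [[0.027, 1.0, 0.013], [0.706, -0.028, 0.708], [0.708, -0.01, -0.706]]
force: [-0.1, 1.0, -0.1]
opening: 0.997
grasp_force: 0.0
```

>>> {"method": "play_rows", "body": {"moves": [[[0, 0, 0, 0, 0, 0], [0, 0, 0, 0, 0, 0], [0, 0, 0, 0, 0, 0], [0, 0, 0, 0, 0, 0], [0, 0, 0, 0, 0, 0]]], "fingers": -1}}

```text
time_s: 14.95
position: [0.5126, -0.1508, 0.0858]
tcp_rot: [[0.026, 1.0, 0.015], [0.706, -0.029, 0.708], [0.708, -0.008, -0.706]]
force: [0.5, 0.3, -0.4]
opening: 0.639
grasp_force: 29.9
```

>>> {"method": "play_rows", "body": {"moves": [[[0, 0, 0, 0, 0, 0], [0, 0, 0, 0, 0, 0], [0, 0, 0, 0, 0, 0]]]}}

```text
time_s: 15.25
position: [0.5126, -0.1509, 0.0857]
tcp_rot: [[0.026, 1.0, 0.015], [0.706, -0.029, 0.708], [0.708, -0.008, -0.706]]
force: [0.8, 0.1, 1.3]
opening: 0.646
grasp_force: 29.9
```

Run:
```python
from h import *
st()
c=bot.capture("top")
# tray corners (z=.016) by silhouette approx polygon
for q in("tray_one","tray_two"):
    s=bot.silhouettes(c,q)[0]; m=s['pixels'].astype(np.uint8)
    k=cv2.findContours(m,0,2)[0]; k=max(k,key=cv2.contourArea)
    p=cv2.approxPolyDP(k,4,True)[:,0]
    print(q,[(tuple(int(i) for i in v),np.round(ray(c,v,.016)[:2],3).tolist()) for v in p])
```

```text
15.25 p [ 0.5126 -0.1509  0.0857] x [0.026 0.706 0.708] y [ 1.    -0.029 -0.008] z [ 0.015  0.708 -0.706] F [0.8 0.1 1.3] op 0.646 g 29.9 q [-45.  49.  91.  31.  78. -61.]Traceback (most recent call last):
  File "<stdin>", line 6, in <module>
IndexError: list index out of range
```

Run:
```python
from h import *
c=bot.capture("top")
for v in((390,208),(462,211),(460,267),(387,264),(108,227),(179,227),(179,281),(105,283)): print(v,ray(c,v,.016)[:2].round(3))
```

```text
(390, 208) [ 0.584 -0.289]
(462, 211) [ 0.577 -0.487]
(460, 267) [ 0.423 -0.471]
(387, 264) [ 0.43  -0.275]
(108, 227) [0.528 0.494]
(179, 227) [0.529 0.296]
(179, 281) [0.382 0.289]
(105, 283) [0.375 0.49 ]
```

>>> {"method": "play_rows", "body": {"moves": [[[8, 0, -8, 0, 0, 0], [15, 0, -15, 0, 0, 0], [20, 0, -20, 0, 0, 0], [20, 0, -20, 0, 0, 0], [15, 0, -15, 0, 0, 0]]]}}

```text
time_s: 15.9
position: [0.5133, -0.1508, 0.1979]
tcp_rot: [[0.026, 1.0, 0.015], [0.707, -0.029, 0.707], [0.707, -0.008, -0.707]]
force: [-0.2, 0.6, -1.8]
opening: 0.64
grasp_force: 29.9
```

>>> {"method": "play_rows", "body": {"moves": [[[0, 0, 0, 0, -0.131, 0], [0, 0, 0, 0, -0.131, 0], [0, 0, 0, 0, -0.131, 0], [0, 0, 0, 0, -0.131, 0], [0, 0, 0, 0, -0.131, 0]]]}}

```text
time_s: 16.4
position: [0.5131, -0.1508, 0.1971]
tcp_rot: [[0.03, 1.0, -0.004], [0.992, -0.029, 0.126], [0.126, -0.008, -0.992]]
force: [-0.2, -0.5, -2.9]
opening: 0.641
grasp_force: 29.9
```

>>> {"method": "play_rows", "body": {"moves": [[[0, 0, 0, 0, -0.131, 0], [0, 0, 0, 0, -0.131, 0], [0, 0, 0, 0, -0.131, 0], [0, 0, 0, 0, -0.131, 0], [0, 0, 0, 0, -0.131, 0]]]}}

```text
time_s: 16.9
position: [0.5131, -0.1504, 0.1972]
tcp_rot: [[0.022, 1.0, -0.021], [0.863, -0.03, -0.504], [-0.504, -0.006, -0.863]]
force: [-1.1, -1.1, -1.2]
opening: 0.64
grasp_force: 29.9
```

>>> {"method": "play_rows", "body": {"moves": [[[0, 0, 0, 0, -0.131, 0], [0, 0, 0, 0, -0.131, 0], [0, 0, 0, 0, -0.03, 0], [0, 0, 0, 0, 0, 0]]]}}

```text
time_s: 17.3
position: [0.5127, -0.1494, 0.195]
tcp_rot: [[0.011, 1.0, -0.028], [0.686, -0.028, -0.727], [-0.728, -0.011, -0.686]]
force: [0.3, -0.5, -0.7]
opening: 0.64
grasp_force: 29.9
```

>>> {"method": "play_rows", "body": {"moves": [[[0, 0, 0, 0, 0.029, 0], [-15, -0.5, 15, 0, 0, 0], [-25, -0.5, 25, 0, 0, 0], [-27, -0.5, 27, 0, 0, 0], [-27, -0.5, 27, 0, 0, 0]]]}}

```text
time_s: 17.8
position: [0.5072, -0.2854, 0.1971]
tcp_rot: [[0.016, 1.0, -0.026], [0.706, -0.03, -0.707], [-0.708, -0.007, -0.706]]
force: [0.2, -0.7, -1.5]
opening: 0.64
grasp_force: 29.9
```

>>> {"method": "play_rows", "body": {"moves": [[[-27, -0.5, 27, 0, 0, 0], [-18, 0, 18, 0, 0, 0], [-9, 0, 9, 0, 0, 0], [0, 0, 0, 0, 0, 0], [0, 0, 0, 0, 0, 0]]]}}

```text
time_s: 18.3
position: [0.5044, -0.3594, 0.1963]
tcp_rot: [[0.015, 1.0, -0.027], [0.707, -0.03, -0.707], [-0.707, -0.008, -0.707]]
force: [-0.2, 1.3, -1.8]
opening: 0.643
grasp_force: 29.9
```

Run:
```python
from h import *
st(); a=bot.capture("top")['image'];b=bot.capture("side")['image']
cv2.imwrite('pics/d4.png',np.hstack([cv2.resize(a[150:300,300:500],(400,300)),cv2.resize(b[210:420,260:540],(400,300))]))
```

```text
18.3 p [ 0.5044 -0.3594  0.1963] x [ 0.015  0.707 -0.707] y [ 1.    -0.03  -0.008] z [-0.027 -0.707 -0.707] F [-0.2  1.3 -1.8] op 0.643 g 29.9 q [-29.  34. 101. -67.  44.  24.]
```

View pics/d4.png

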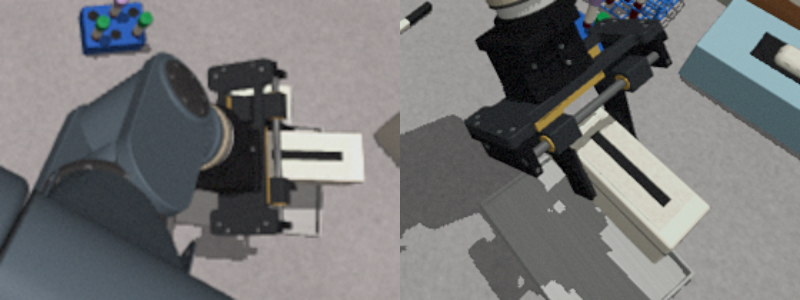

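Both views show lid up with a single bar, above the right tray. I'll lower it.

>>> {"method": "play_rows", "body": {"moves": [[[12, 0, 12, 0, 0, 0], [25, 0, 25, 0, 0, 0], [25, 0, 25, 0, 0, 0], [25, 0, 25, 0, 0, 0], [14, 0, 14, 0, 0, 0]]]}}

```text
time_s: 18.9
position: [0.5096, -0.356, 0.0549]
tcp_rot: [[0.012, 0.999, -0.041], [0.716, -0.037, -0.697], [-0.698, -0.022, -0.715]]
force: [-0.4, -0.4, -1.6]
opening: 0.643
grasp_force: 29.9
```

>>> {"method": "play_rows", "body": {"moves": [[[6, 0, 6, 0, 0, 0], [4, 0, 4, 0, 0, 0], [1.5, 0, 1.5, 0, 0, 0], [0, 0, 0, 0, 0, 0]]]}}

```text
time_s: 19.3
position: [0.5145, -0.3577, 0.0455]
tcp_rot: [[0.015, 0.999, -0.044], [0.715, -0.042, -0.698], [-0.699, -0.021, -0.715]]
force: [-0.7, -0.2, -0.5]
opening: 0.645
grasp_force: 29.9
```

>>> {"method": "play_rows", "body": {"moves": [[[1, 0, 1, 0, 0, 0], [0.7, 0, 0.7, 0, 0, 0], [0, 0, 0, 0, 0, 0]]]}}

```text
time_s: 19.6
position: [0.5145, -0.3578, 0.043]
tcp_rot: [[0.016, 0.999, -0.046], [0.716, -0.043, -0.697], [-0.698, -0.022, -0.716]]
force: [0.7, 0.1, -1.7]
opening: 0.64
grasp_force: 29.9
```

```bash
python3 -c "
from h import *
print(st()['joint_positions'])"
```

```text
19.6 p [ 0.5145 -0.3578  0.043 ] x [ 0.016  0.716 -0.698] y [ 0.999 -0.043 -0.022] z [-0.046 -0.697 -0.716] F [ 0.7  0.1 -1.7] op 0.64 g 29.9 q [-28.  50. 101. -82.  40.  46.]
[-27.9796741   50.23732362 101.24263091 -81.94332799  40.03643184
  45.58096924]
```

Joint 4 has hit its limit, which skewed the pose slightly. I'll rise and yaw the tool about 17° (the tray has room), then go down.

>>> {"method": "play_rows", "body": {"moves": [[[-8, 0, -8, 0, 0, 0], [-16, 0, -16, 0, 0, 0], [-16, 0, -16, 0, 0, 0], [-10, 0, -10, 0, 0, 0], [0, 0, 0, 0, 0, 0]]]}}

```text
time_s: 20.1
position: [0.5169, -0.3593, 0.1158]
tcp_rot: [[0.018, 0.999, -0.044], [0.714, -0.043, -0.698], [-0.7, -0.019, -0.714]]
force: [0.1, 1.0, -2.5]
opening: 0.642
grasp_force: 29.9
```

```bash
cat >> h.py <<'E'
from scipy.spatial.transform import Rotation as Ro
def tgt(yaw,tilt):  # yaw: angle of tool y axis (deg) ; tilt: deg, + leans z to tool +x side
    y=np.array([np.cos(np.radians(yaw)),np.sin(np.radians(yaw)),0]); z=np.array([0,0,-1.]); x=np.cross(y,z)
    return np.stack([x,y,z],1)@Ro.from_rotvec([0,np.radians(tilt),0]).as_matrix()
def delta(p,T):
    s=st(); R=s['tcp_rot']
    if T is not None: print('rotvec',(Ro.from_matrix(R.T@T).as_rotvec()).round(3))
    else: T=R
    print('shift after turn mm',(T.T@(np.array(p)-s['position'])*1000).round(1))
def place(cx,cy,floor,yaw,tilt=-45,along=.025,w=.028):
    T=tgt(yaw,tilt); z=T[:,2]; h=np.array([z[0],z[1],0]);h/=np.linalg.norm(h)
    return np.array([cx,cy,floor+w])-along*h+.005*z, T
E
python3 - <<'E'
from h import *
p,T=place(.5035,-.381,.003,-19); print(p,T.round(3).tolist())
p[2]=.1; delta(p,T)
E
```

```text
[ 0.51048815 -0.36070495  0.02746447] [[0.23, 0.946, -0.23], [0.669, -0.326, -0.669], [-0.707, 0.0, -0.707]]
20.1 p [ 0.5169 -0.3593  0.1158] x [ 0.018  0.714 -0.7  ] y [ 0.999 -0.043 -0.019] z [-0.044 -0.698 -0.714] F [ 0.1  1.  -2.5] op 0.642 g 29.9 q [-28.  43. 101. -73.  42.  34.]
rotvec [ 0.19  -0.008  0.218]
shift after turn mm [ 8.8 -5.7 13.6]
```

>>> {"method": "play_rows", "body": {"moves": [[[0, 0, 0, 0.063, -0.003, 0.073], [0, 0, 0, 0.063, -0.003, 0.073], [0, 0, 0, 0.063, -0.002, 0.073], [9, -5.7, 13.6, 0, 0, 0], [0, 0, 0, 0, 0, 0]]]}}

```text
time_s: 20.6
position: [0.5076, -0.359, 0.0945]
tcp_rot: [[0.226, 0.945, -0.236], [0.672, -0.327, -0.665], [-0.705, -0.008, -0.709]]
force: [-0.6, 0.7, -1.2]
opening: 0.644
grasp_force: 29.9
```

>>> {"method": "play_rows", "body": {"moves": [[[12, 0, 12, 0, 0, 0], [15, 0, 15, 0, 0, 0], [12, 0, 12, 0, 0, 0], [4, 0, 4, 0, 0, 0], [0, 0, 0, 0, 0, 0]]]}}

```text
time_s: 21.1
position: [0.5085, -0.3594, 0.0355]
tcp_rot: [[0.227, 0.945, -0.234], [0.671, -0.326, -0.666], [-0.706, -0.006, -0.708]]
force: [0.5, 0.1, -0.4]
opening: 0.637
grasp_force: 29.9
```

Run:
```python
from h import *
p,T=place(.5035,-.381,.003,-19); delta(p,T)
```

```text
21.1 p [ 0.5085 -0.3594  0.0355] x [ 0.227  0.671 -0.706] y [ 0.945 -0.326 -0.006] z [-0.234 -0.666 -0.708] F [ 0.5  0.1 -0.4] op 0.637 g 29.9 q [-27.  53.  94. -66.  50.  44.]
rotvec [-0.004 -0.001  0.004]
shift after turn mm [5.3 2.3 6.1]
```

>>> {"method": "play_rows", "body": {"moves": [[[2, 0, 2, 0, 0, 0], [1.5, 0, 1.5, 0, 0, 0], [0, 0, 0, 0, 0, 0]]]}}

```text
time_s: 21.4
position: [0.5096, -0.3598, 0.032]
tcp_rot: [[0.229, 0.946, -0.232], [0.67, -0.326, -0.667], [-0.706, -0.002, -0.708]]
force: [-0.6, 0.0, -1.9]
opening: 0.642
grasp_force: 29.9
```

>>> {"method": "play_rows", "body": {"moves": [[[1, 0, 1, 0, 0, 0], [0, 0, 0, 0, 0, 0]]]}}

```text
time_s: 21.6
position: [0.5094, -0.3597, 0.0304]
tcp_rot: [[0.229, 0.945, -0.232], [0.67, -0.326, -0.667], [-0.706, -0.003, -0.708]]
force: [-0.3, -0.3, -0.3]
opening: 0.641
grasp_force: 29.9
```

>>> {"method": "play_rows", "body": {"moves": [[[0.7, 0, 0.7, 0, 0, 0], [0, 0, 0, 0, 0, 0]]]}}

```text
time_s: 21.8
position: [0.5093, -0.3597, 0.0291]
tcp_rot: [[0.228, 0.946, -0.232], [0.67, -0.326, -0.667], [-0.706, -0.003, -0.708]]
force: [0.6, 0.4, -1.3]
opening: 0.643
grasp_force: 29.9
```

>>> {"method": "play_rows", "body": {"moves": [[[0.7, 0, 0.7, 0, 0, 0], [0, 0, 0, 0, 0, 0]]]}}

```text
time_s: 22.0
position: [0.5093, -0.3597, 0.028]
tcp_rot: [[0.228, 0.946, -0.232], [0.67, -0.326, -0.667], [-0.706, -0.003, -0.708]]
force: [-0.3, 0.7, -1.7]
opening: 0.642
grasp_force: 29.9
```

>>> {"method": "play_rows", "body": {"moves": [[[0.7, 0, 0.7, 0, 0, 0], [0, 0, 0, 0, 0, 0]]]}}

```text
time_s: 22.2
position: [0.5093, -0.3597, 0.0271]
tcp_rot: [[0.228, 0.946, -0.232], [0.67, -0.325, -0.667], [-0.706, -0.003, -0.708]]
force: [-0.1, 0.8, -0.9]
opening: 0.644
grasp_force: 29.9
```

>>> {"method": "play_rows", "body": {"moves": [[[0.7, 0, 0.7, 0, 0, 0], [0, 0, 0, 0, 0, 0]]]}}

```text
time_s: 22.4
position: [0.5094, -0.3598, 0.0271]
tcp_rot: [[0.228, 0.946, -0.232], [0.669, -0.326, -0.668], [-0.707, -0.003, -0.707]]
force: [-1.1, 2.0, 3.6]
opening: 0.644
grasp_force: 29.9
```

>>> {"method": "play_rows", "body": {"moves": [[[0.7, 0, 0.7, 0, 0, 0], [0, 0, 0, 0, 0, 0]]]}}

```text
time_s: 22.6
position: [0.5093, -0.3598, 0.027]
tcp_rot: [[0.228, 0.946, -0.233], [0.668, -0.326, -0.669], [-0.708, -0.003, -0.706]]
force: [-0.6, 3.7, 8.4]
opening: 0.647
grasp_force: 29.9
```

>>> {"method": "play_rows", "body": {"moves": [[[0, 0, 0, 0, 0, 0], [0, 0, 0, 0, 0, 0], [0, 0, 0, 0, 0, 0], [0, 0, 0, 0, 0, 0]]], "fingers": 0.6}}

```text
time_s: 23.0
position: [0.5092, -0.3598, 0.0249]
tcp_rot: [[0.228, 0.945, -0.232], [0.67, -0.326, -0.667], [-0.706, -0.004, -0.708]]
force: [0.1, -0.7, -0.5]
opening: 0.791
grasp_force: 0.0
```

>>> {"method": "play_rows", "body": {"moves": [[[-3, 0, -6, 0, 0, 0], [-5, 0, -15, 0, 0, 0], [-10, 0, -20, 0, 0, 0], [-20, 0, -35, 0, 0, 0], [-20, 0, -35, 0, 0, 0]]]}}

```text
time_s: 23.5
position: [0.5217, -0.3235, 0.1463]
tcp_rot: [[0.227, 0.946, -0.233], [0.671, -0.325, -0.667], [-0.706, -0.004, -0.708]]
force: [1.1, -0.8, 0.7]
opening: 0.801
grasp_force: 0.0
```

>>> {"method": "play_rows", "body": {"moves": [[[-20, 0, -20, 0, 0, 0], [-20, 0, -20, 0, 0, 0], [-20, 0, -20, 0, 0, 0], [0, 0, 0, 0, 0, 0]]], "fingers": 1}}

```text
time_s: 23.9
position: [0.5242, -0.3249, 0.2354]
tcp_rot: [[0.233, 0.946, -0.225], [0.667, -0.324, -0.671], [-0.707, 0.006, -0.707]]
force: [0.8, 0.0, -0.3]
opening: 0.984
grasp_force: 0.0
```

Run:
```python
from h import *
c=bot.capture("top"); rect(c,"case_two",.048)
q=bot.search_frame(c,"case_one"); print(q)
# left case: centre (.549,.111), long dir angle 73.7 -> width axis -16.3 ; G 25mm toward -y end
p,T=place(.549,.111,0,-16.3,tilt=45,along=-.025*-1)
# grip toward A=-y end while z leans to +y: G=c-25mm*h
p[2]=.22; print(p); delta(p,T)
```

```text
case_two 0.048 0.93 [array([0.556, 0.107]), array([0.132, 0.037]), np.float64(71.125)]
[{'centre': [440.0, 241.8], 'confidence': 0.69}]
[0.54297564 0.09039829 0.22      ]
24.05 p [ 0.5218 -0.324   0.2298] x [ 0.228  0.671 -0.706] y [ 0.946 -0.325 -0.003] z [-0.232 -0.667 -0.708] F [-0.6  0.3  0.3] op 0.997 g 0.0 q [-23.  35.  90. -52.  63.  24.]
rotvec [-0.004  1.569 -0.052]
shift after turn mm [278.5 -95.9 292.3]
```

>>> {"method": "play_rows", "body": {"moves": [[[0, 0, 0, 0, 0.131, 0], [0, 0, 0, 0, 0.131, 0], [0, 0, 0, 0, 0.131, 0], [0, 0, 0, 0, 0.131, 0], [0, 0, 0, 0, 0.131, 0]]]}}

```text
time_s: 24.55
position: [0.5218, -0.3238, 0.2288]
tcp_rot: [[0.322, 0.946, -0.044], [0.939, -0.325, -0.115], [-0.123, -0.004, -0.992]]
force: [-0.7, -0.2, -1.0]
opening: 1.0
grasp_force: 0.0
```

>>> {"method": "play_rows", "body": {"moves": [[[0, 0, 0, 0, 0.131, 0], [0, 0, 0, 0, 0.131, 0], [0, 0, 0, 0, 0.131, 0], [0, 0, 0, 0, 0.131, 0], [0, 0, 0, 0, 0.131, 0]]]}}

```text
time_s: 25.05
position: [0.5217, -0.3245, 0.2289]
tcp_rot: [[0.283, 0.945, 0.162], [0.814, -0.326, 0.481], [0.507, -0.004, -0.862]]
force: [0.4, 0.1, 0.0]
opening: 1.001
grasp_force: 0.0
```

>>> {"method": "play_rows", "body": {"moves": [[[0, 0, 0, 0, 0.131, 0], [0, 0, 0, 0, 0.131, 0], [27.9, -9.6, 29.2, 0, 0, 0], [27.9, -9.6, 29.2, 0, 0, 0], [27.9, -9.6, 29.2, 0, 0, 0]]]}}

```text
time_s: 25.55
position: [0.5335, -0.1995, 0.225]
tcp_rot: [[0.235, 0.945, 0.228], [0.663, -0.327, 0.673], [0.711, -0.008, -0.704]]
force: [-0.8, -0.4, 0.2]
opening: 0.998
grasp_force: 0.0
```

>>> {"method": "play_rows", "body": {"moves": [[[27.9, -9.6, 29.2, 0, 0, 0], [27.9, -9.6, 29.2, 0, 0, 0], [27.9, -9.6, 29.2, 0, 0, 0], [27.9, -9.6, 29.2, 0, 0, 0], [27.9, -9.6, 29.2, 0, 0, 0]]]}}

```text
time_s: 26.05
position: [0.5538, 0.0078, 0.222]
tcp_rot: [[0.234, 0.945, 0.227], [0.665, -0.326, 0.672], [0.709, -0.007, -0.705]]
force: [1.1, 1.4, 0.0]
opening: 1.004
grasp_force: 0.0
```

>>> {"method": "play_rows", "body": {"moves": [[[27.9, -9.6, 29.2, 0, 0, 0], [27.9, -9.6, 29.2, 0, 0, 0], [0, 0, 0, 0, 0, 0], [0, 0, 0, 0, 0, 0]]]}}

```text
time_s: 26.45
position: [0.5618, 0.0896, 0.2206]
tcp_rot: [[0.232, 0.946, 0.225], [0.667, -0.323, 0.672], [0.708, -0.006, -0.706]]
force: [-0.1, 0.1, -0.5]
opening: 0.997
grasp_force: 0.0
```

Run:
```python
from h import *
p,T=place(.549,.111,0,-16.3,tilt=45,along=.025)
print(p); delta(p,T)
c=bot.capture("wrist"); 
c2=bot.capture("side"); 
cv2.imwrite('pics/d5.png',np.hstack([cv2.resize(c2['image'],(400,300)),cv2.resize(c['image'],(400,300))]))
```

```text
[0.54297564 0.09039829 0.02446447]
26.45 p [0.5618 0.0896 0.2206] x [0.232 0.667 0.708] y [ 0.946 -0.323 -0.006] z [ 0.225  0.672 -0.706] F [-0.1  0.1 -0.5] op 0.997 g 0.0 q [-25.  30. 104.  52.  64. -37.]
rotvec [ 0.028 -0.002 -0.036]
shift after turn mm [-141.9  -18.3  135.5]
```

View pics/d5.png

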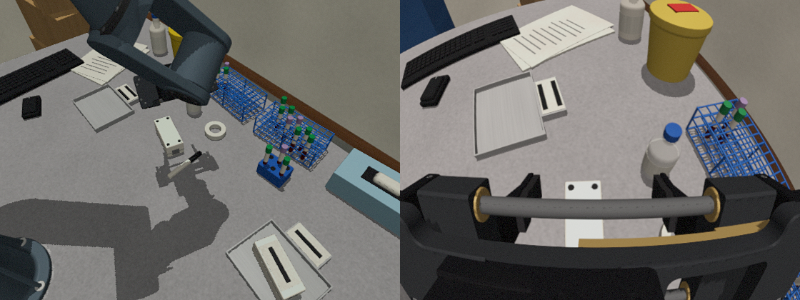

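The views show case_one in the right tray, lid up with one bar, and the left case ahead between the fingers. I'll correct the pose and descend.

>>> {"method": "play_rows", "body": {"moves": [[[0, 0, 0, 0.028, -0.002, -0.036], [0, -9.2, 0, 0, 0, 0], [0, -9.2, 0, 0, 0, 0], [-17, 0, 16, 0, 0, 0], [-20, 0, 19, 0, 0, 0]]]}}

```text
time_s: 27.05
position: [0.5444, 0.0918, 0.1711]
tcp_rot: [[0.197, 0.959, 0.204], [0.679, -0.283, 0.677], [0.707, 0.005, -0.707]]
force: [-0.4, -0.1, 0.1]
opening: 1.001
grasp_force: 0.0
```

>>> {"method": "play_rows", "body": {"moves": [[[-20, 0, 19, 0, 0, 0], [-20, 0, 19, 0, 0, 0], [-10, 0, 9, 0, 0, 0], [0, 0, 0, 0, 0, 0]]]}}

```text
time_s: 27.45
position: [0.5428, 0.0902, 0.1006]
tcp_rot: [[0.202, 0.959, 0.199], [0.677, -0.283, 0.679], [0.708, -0.002, -0.707]]
force: [-0.3, -0.5, 0.5]
opening: 0.996
grasp_force: 0.0
```

Run:
```python
from h import *
p,T=place(.549,.111,0,-16.3,tilt=45,along=.025)
delta(p,T)
c=bot.capture("wrist"); cv2.imwrite('pics/d6.png',c['image'])
```

```text
27.45 p [0.5428 0.0902 0.1006] x [0.202 0.677 0.708] y [ 0.959 -0.283 -0.002] z [ 0.199  0.679 -0.707] F [-0.3 -0.5  0.5] op 0.996 g 0.0 q [-25.  43. 109.  58.  55. -55.]
rotvec [ 0.    -0.001 -0.003]
shift after turn mm [-53.6   0.1  54. ]
```

View pics/d6.png

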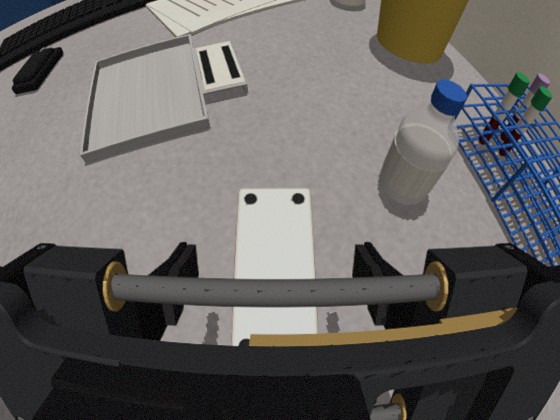

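The wrist view shows the case centred and aligned at about (275,260), with the bottle clear at (410,160). I'll descend, grip, lift, pull towards the robot away from the bottle, and turn.

>>> {"method": "play_rows", "body": {"moves": [[[-15, 0, 15, 0, 0, 0], [-15, 0, 15, 0, 0, 0], [-12, 0, 12, 0, 0, 0], [-8, 0, 8, 0, 0, 0], [-3.5, 0, 4, 0, 0, 0]]]}}

```text
time_s: 28.0
position: [0.5448, 0.0903, 0.0261]
tcp_rot: [[0.198, 0.959, 0.202], [0.678, -0.283, 0.678], [0.707, 0.003, -0.707]]
force: [-0.6, -0.1, 0.7]
opening: 0.999
grasp_force: 0.0
```

>>> {"method": "play_rows", "body": {"moves": [[[0, 0, 0, 0, 0, 0], [0, 0, 0, 0, 0, 0]]]}}

```text
time_s: 28.2
position: [0.5449, 0.0904, 0.0267]
tcp_rot: [[0.197, 0.959, 0.202], [0.679, -0.282, 0.678], [0.708, 0.003, -0.707]]
force: [0.5, -0.0, -0.9]
opening: 0.999
grasp_force: 0.0
```

>>> {"method": "play_rows", "body": {"moves": [[[0, 0, 0, 0, 0, 0], [0, 0, 0, 0, 0, 0], [0, 0, 0, 0, 0, 0], [0, 0, 0, 0, 0, 0], [0, 0, 0, 0, 0, 0]]], "fingers": -1}}

```text
time_s: 28.7
position: [0.5442, 0.0907, 0.0262]
tcp_rot: [[0.198, 0.959, 0.201], [0.678, -0.282, 0.679], [0.708, 0.002, -0.707]]
force: [-0.9, -0.7, 0.2]
opening: 0.643
grasp_force: 29.9
```

>>> {"method": "play_rows", "body": {"moves": [[[0, 0, 0, 0, 0, 0], [0, 0, 0, 0, 0, 0], [0, 0, 0, 0, 0, 0]]]}}

```text
time_s: 29.0
position: [0.5442, 0.0907, 0.0262]
tcp_rot: [[0.198, 0.959, 0.201], [0.678, -0.282, 0.679], [0.708, 0.002, -0.706]]
force: [-2.1, 0.4, 1.5]
opening: 0.643
grasp_force: 29.9
```

>>> {"method": "play_rows", "body": {"moves": [[[6, 0, -6, 0, 0, 0], [14, 0, -14, 0, 0, 0], [20, 0, -20, 0, 0, 0], [20, 0, -20, 0, 0, 0], [18, 0, -18, 0, 0, 0]]]}}

```text
time_s: 29.5
position: [0.5446, 0.0901, 0.1375]
tcp_rot: [[0.198, 0.959, 0.202], [0.68, -0.283, 0.677], [0.706, 0.003, -0.708]]
force: [0.2, 0.0, -1.5]
opening: 0.647
grasp_force: 29.9
```

>>> {"method": "play_rows", "body": {"moves": [[[-3, -14, -3, 0, 0, 0], [-3, -15, -3, 0, 0, 0], [-3, -15, -3, 0, 0, 0], [-3, -14, -3, 0, 0, 0], [0, 0, 0, 0, 0, 0]]]}}

```text
time_s: 30.0
position: [0.4822, 0.0909, 0.1364]
tcp_rot: [[0.2, 0.959, 0.2], [0.679, -0.283, 0.678], [0.707, 0.0, -0.707]]
force: [0.1, 0.2, -2.5]
opening: 0.643
grasp_force: 29.9
```

>>> {"method": "play_rows", "body": {"moves": [[[0, 0, 0, 0, -0.131, 0], [0, 0, 0, 0, -0.131, 0], [0, 0, 0, 0, -0.131, 0], [0, 0, 0, 0, -0.131, 0], [0, 0, 0, 0, -0.131, 0]]]}}

```text
time_s: 30.5
position: [0.4845, 0.091, 0.1369]
tcp_rot: [[0.279, 0.959, 0.044], [0.948, -0.283, 0.143], [0.15, 0.002, -0.989]]
force: [-0.0, -0.3, -2.2]
opening: 0.641
grasp_force: 29.9
```

>>> {"method": "play_rows", "body": {"moves": [[[0, 0, 0, 0, -0.131, 0], [0, 0, 0, 0, -0.131, 0], [0, 0, 0, 0, -0.131, 0], [0, 0, 0, 0, -0.131, 0], [0, 0, 0, 0, -0.131, 0]]]}}

```text
time_s: 31.0
position: [0.4843, 0.0921, 0.1365]
tcp_rot: [[0.249, 0.959, -0.133], [0.842, -0.283, -0.459], [-0.478, 0.002, -0.878]]
force: [0.4, -0.9, -2.7]
opening: 0.641
grasp_force: 30.0
```

>>> {"method": "play_rows", "body": {"moves": [[[0, 0, 0, 0, -0.131, 0], [0, 0, 0, 0, -0.131, 0], [0, 0, 0, 0, 0, 0], [0, 0, 0, 0, 0, 0]]]}}

```text
time_s: 31.4
position: [0.4832, 0.0917, 0.1349]
tcp_rot: [[0.203, 0.96, -0.194], [0.699, -0.281, -0.657], [-0.685, -0.002, -0.728]]
force: [-0.4, 0.3, -1.9]
opening: 0.645
grasp_force: 30.0
```

Run:
```python
from h import *
delta([.485,.09,.0865],tgt(-16.3,-45))
b=bot.capture("side"); a=bot.capture("top"); 
cv2.imwrite('pics/d7.png',np.hstack([cv2.resize(b['image'][90:300,140:420],(400,300)),cv2.resize(a['image'][140:290,180:380],(400,300))]))
```

```text
31.4 p [0.4832 0.0917 0.1349] x [ 0.203  0.699 -0.685] y [ 0.96  -0.281 -0.002] z [-0.194 -0.657 -0.728] F [-0.4  0.3 -1.9] op 0.645 g 30.0 q [ 17.  43.  92. -36.  76.  52.]
rotvec [-0.002 -0.03   0.001]
shift after turn mm [33.4  2.2 35. ]
```

View pics/d7.png

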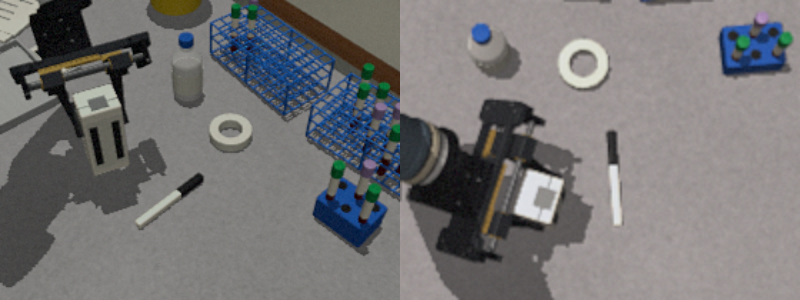

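The side view shows the held case upright with two bars, so it is case_two for the left tray. The bottle and marker haven't moved. I've used up my picture views, so from here I work from numbers. I'll lower it to stand.

>>> {"method": "play_rows", "body": {"moves": [[[0, 0, 0, 0, -0.03, 0], [10, 0, 10, 0, 0, 0], [11, 0, 11, 0, 0, 0], [8, 0, 8, 0, 0, 0], [3, 0, 3, 0, 0, 0]]]}}

```text
time_s: 32.0
position: [0.482, 0.0904, 0.0884]
tcp_rot: [[0.195, 0.959, -0.203], [0.677, -0.282, -0.68], [-0.71, -0.005, -0.704]]
force: [-0.4, 0.7, -1.7]
opening: 0.637
grasp_force: 30.0
```

>>> {"method": "play_rows", "body": {"moves": [[[0.7, 0, 0.7, 0, 0, 0], [0.7, 0, 0.7, 0, 0, 0], [0, 0, 0, 0, 0, 0]]]}}

```text
time_s: 32.3
position: [0.4831, 0.0908, 0.0886]
tcp_rot: [[0.198, 0.96, -0.2], [0.677, -0.281, -0.68], [-0.709, -0.001, -0.706]]
force: [-0.0, -0.3, -2.2]
opening: 0.639
grasp_force: 30.0
```

>>> {"method": "play_rows", "body": {"moves": [[[0.7, 0, 0.7, 0, 0, 0], [0, 0, 0, 0, 0, 0]]]}}

```text
time_s: 32.5
position: [0.4831, 0.0909, 0.0877]
tcp_rot: [[0.198, 0.96, -0.2], [0.677, -0.281, -0.68], [-0.709, -0.001, -0.706]]
force: [-0.2, -0.7, -1.1]
opening: 0.638
grasp_force: 30.0
```

>>> {"method": "play_rows", "body": {"moves": [[[0.7, 0, 0.7, 0, 0, 0], [0, 0, 0, 0, 0, 0]]]}}

```text
time_s: 32.7
position: [0.483, 0.0908, 0.0865]
tcp_rot: [[0.197, 0.96, -0.201], [0.677, -0.281, -0.68], [-0.709, -0.002, -0.705]]
force: [0.1, -0.5, -2.1]
opening: 0.643
grasp_force: 30.0
```

>>> {"method": "play_rows", "body": {"moves": [[[0.7, 0, 0.7, 0, 0, 0], [0, 0, 0, 0, 0, 0]]]}}

```text
time_s: 32.9
position: [0.483, 0.0907, 0.086]
tcp_rot: [[0.197, 0.96, -0.201], [0.677, -0.281, -0.68], [-0.709, -0.001, -0.705]]
force: [-1.6, 0.7, 1.5]
opening: 0.639
grasp_force: 30.0
```

>>> {"method": "play_rows", "body": {"moves": [[[0.5, 0, 0.5, 0, 0, 0], [0, 0, 0, 0, 0, 0]]]}}

```text
time_s: 33.1
position: [0.4829, 0.0907, 0.086]
tcp_rot: [[0.197, 0.96, -0.201], [0.676, -0.281, -0.681], [-0.71, -0.001, -0.704]]
force: [-1.2, 1.9, 6.1]
opening: 0.645
grasp_force: 30.0
```

>>> {"method": "play_rows", "body": {"moves": [[[0, 0, 0, 0, 0, 0], [0, 0, 0, 0, 0, 0], [0, 0, 0, 0, 0, 0], [0, 0, 0, 0, 0, 0], [0, 0, 0, 0, 0, 0]]], "fingers": 1}}

```text
time_s: 33.6
position: [0.4829, 0.0907, 0.0846]
tcp_rot: [[0.197, 0.96, -0.201], [0.677, -0.281, -0.68], [-0.709, -0.002, -0.705]]
force: [-0.2, -0.2, 0.1]
opening: 0.969
grasp_force: 0.0
```

>>> {"method": "play_rows", "body": {"moves": [[[-3, 0, -3, 0, 0, 0], [-6, 0, -6, 0, 0, 0], [-6, 0, -6, 0, 0, 0], [0, 0, 0, 0, 0, 0]]]}}

```text
time_s: 34.0
position: [0.4838, 0.091, 0.1075]
tcp_rot: [[0.199, 0.96, -0.199], [0.678, -0.281, -0.679], [-0.708, 0.001, -0.706]]
force: [-0.0, 0.7, 0.6]
opening: 1.0
grasp_force: 0.0
```

>>> {"method": "play_rows", "body": {"moves": [[[0, 0, 0, 0, 0.131, 0], [0, 0, 0, 0, 0.131, 0], [0, 0, 0, 0, 0.131, 0], [0, 0, 0, 0, 0.131, 0], [0, 0, 0, 0, 0.131, 0]]]}}

```text
time_s: 34.5
position: [0.4835, 0.0911, 0.107]
tcp_rot: [[0.278, 0.96, -0.035], [0.952, -0.281, -0.122], [-0.127, 0.001, -0.992]]
force: [0.0, -0.0, -0.7]
opening: 0.998
grasp_force: 0.0
```

>>> {"method": "play_rows", "body": {"moves": [[[0, 0, 0, 0, 0.131, 0], [0, 0, 0, 0, 0.131, 0], [0, 0, 0, 0, 0.131, 0], [0, 0, 0, 0, 0.131, 0], [0, 0, 0, 0, 0.131, 0]]]}}

```text
time_s: 35.0
position: [0.4814, 0.0917, 0.1058]
tcp_rot: [[0.253, 0.961, 0.115], [0.861, -0.278, 0.426], [0.441, -0.009, -0.897]]
force: [0.0, 0.0, -1.8]
opening: 0.997
grasp_force: 0.0
```

>>> {"method": "play_rows", "body": {"moves": [[[0, 0, 0, 0, 0.131, 0], [0, 0, 0, 0, 0.131, 0], [0, 0, 0, 0, 0, 0], [0, 0, 0, 0, 0, 0]]]}}

```text
time_s: 35.4
position: [0.4807, 0.0912, 0.1045]
tcp_rot: [[0.22, 0.96, 0.173], [0.724, -0.279, 0.631], [0.654, -0.014, -0.757]]
force: [-0.1, -0.1, 0.9]
opening: 0.997
grasp_force: 0.0
```

Run:
```python
from h import *
delta([.4822,.0881,.086],tgt(-16.3,45))
```

```text
35.4 p [0.4807 0.0912 0.1045] x [0.22  0.724 0.654] y [ 0.96  -0.279 -0.014] z [ 0.173  0.631 -0.757] F [-0.1 -0.1  0.9] op 0.997 g 0.0 q [-27.  39. 117.  57.  50. -58.]
rotvec [-0.011  0.073 -0.008]
shift after turn mm [-14.9   2.3  11.2]
```

>>> {"method": "play_rows", "body": {"moves": [[[0, 0, 0, -0.011, 0.073, -0.008], [-5, 2.3, 4, 0, 0, 0], [-5, 0, 4, 0, 0, 0], [-5, 0, 3, 0, 0, 0], [0, 0, 0, 0, 0, 0]]]}}

```text
time_s: 35.9
position: [0.4821, 0.089, 0.0858]
tcp_rot: [[0.196, 0.96, 0.198], [0.678, -0.278, 0.68], [0.708, 0.001, -0.706]]
force: [1.1, 0.2, -0.1]
opening: 0.999
grasp_force: 0.0
```

Run:
```python
from h import *
s=delta([.4822,.0881,.086],tgt(-16.3,45))
```

```text
35.9 p [0.4821 0.089  0.0858] x [0.196 0.678 0.708] y [ 0.96  -0.278  0.001] z [ 0.198  0.68  -0.706] F [ 1.1  0.2 -0.1] op 0.999 g 0.0 q [-29.  44. 118.  61.  52. -67.]
rotvec [-0.001 -0.001  0.002]
shift after turn mm [-0.5  0.4 -0.7]
```

Close, lift, and turn lid up.

>>> {"method": "play_rows", "body": {"moves": [[[0, 0, 0, 0, 0, 0], [0, 0, 0, 0, 0, 0], [0, 0, 0, 0, 0, 0], [0, 0, 0, 0, 0, 0], [0, 0, 0, 0, 0, 0]]], "fingers": -1}}

```text
time_s: 36.4
position: [0.4822, 0.0884, 0.0865]
tcp_rot: [[0.196, 0.96, 0.199], [0.678, -0.28, 0.68], [0.709, 0.001, -0.706]]
force: [0.4, -0.1, -0.7]
opening: 0.64
grasp_force: 30.0
```

>>> {"method": "play_rows", "body": {"moves": [[[0, 0, 0, 0, 0, 0], [0, 0, 0, 0, 0, 0], [0, 0, 0, 0, 0, 0]]]}}

```text
time_s: 36.7
position: [0.4822, 0.0884, 0.0864]
tcp_rot: [[0.196, 0.96, 0.199], [0.678, -0.28, 0.68], [0.709, 0.001, -0.706]]
force: [0.1, 0.2, 0.4]
opening: 0.641
grasp_force: 30.0
```

>>> {"method": "play_rows", "body": {"moves": [[[6, 0, -6, 0, 0, 0], [14, 0, -14, 0, 0, 0], [20, 0, -20, 0, 0, 0], [20, 0, -20, 0, 0, 0], [16, 0, -16, 0, 0, 0]]]}}

```text
time_s: 37.2
position: [0.4817, 0.0883, 0.1952]
tcp_rot: [[0.196, 0.96, 0.199], [0.679, -0.279, 0.679], [0.708, 0.002, -0.706]]
force: [1.0, -0.3, -2.8]
opening: 0.642
grasp_force: 30.0
```

>>> {"method": "play_rows", "body": {"moves": [[[0, 0, 0, 0, -0.131, 0], [0, 0, 0, 0, -0.131, 0], [0, 0, 0, 0, -0.131, 0], [0, 0, 0, 0, -0.131, 0], [0, 0, 0, 0, -0.131, 0]]]}}

```text
time_s: 37.7
position: [0.4814, 0.0881, 0.1948]
tcp_rot: [[0.278, 0.96, 0.038], [0.952, -0.281, 0.121], [0.127, 0.003, -0.992]]
force: [-0.6, 0.0, -3.0]
opening: 0.645
grasp_force: 30.0
```

>>> {"method": "play_rows", "body": {"moves": [[[0, 0, 0, 0, -0.131, 0], [0, 0, 0, 0, -0.131, 0], [0, 0, 0, 0, -0.131, 0], [0, 0, 0, 0, -0.131, 0], [0, 0, 0, 0, -0.131, 0]]]}}

```text
time_s: 38.2
position: [0.4818, 0.0887, 0.1947]
tcp_rot: [[0.244, 0.96, -0.138], [0.829, -0.28, -0.484], [-0.503, 0.003, -0.864]]
force: [0.5, 0.4, -3.3]
opening: 0.64
grasp_force: 30.0
```

>>> {"method": "play_rows", "body": {"moves": [[[0, 0, 0, 0, -0.131, 0], [0, 0, 0, 0, -0.131, 0], [0, 0, 0, 0, 0, 0], [0, 0, 0, 0, 0, 0]]]}}

```text
time_s: 38.6
position: [0.4815, 0.0886, 0.1932]
tcp_rot: [[0.198, 0.96, -0.197], [0.681, -0.279, -0.677], [-0.705, -0.0, -0.709]]
force: [0.1, -0.8, -1.7]
opening: 0.644
grasp_force: 30.0
```

Run:
```python
from h import *
p,T=place(.4535,.392,.003,-2); print(p); p[2]=.18; delta(p,T)
p,T=place(.4535,.392,.003,-16.3); p[2]=.18; delta(p,T)
```

```text
[0.4542491  0.41345139 0.02746447]
38.6 p [0.4815 0.0886 0.1932] x [ 0.198  0.681 -0.705] y [ 0.96  -0.279 -0.   ] z [-0.197 -0.677 -0.709] F [ 0.1 -0.8 -1.7] op 0.644 g 30.0 q [ 17.  39.  90. -36.  82.  49.]
rotvec [-0.175 -0.003 -0.176]
shift after turn mm [ 238.2  -38.6 -219.6]
38.6 p [0.4815 0.0886 0.1932] x [ 0.198  0.681 -0.705] y [ 0.96  -0.279 -0.   ] z [-0.197 -0.677 -0.709] F [ 0.1 -0.8 -1.7] op 0.644 g 30.0 q [ 17.  39.  90. -36.  82.  49.]
rotvec [ 0.001 -0.003  0.001]
shift after turn mm [ 224.8 -112.  -206.2]
```

>>> {"method": "play_rows", "body": {"moves": [[[0, 0, 0, -0.058, -0.001, -0.059], [0, 0, 0, -0.058, -0.001, -0.059], [0, 0, 0, -0.059, -0.001, -0.058], [14, -2.6, -13, 0, 0, 0], [24, -4, -22, 0, 0, 0]]]}}

```text
time_s: 39.1
position: [0.4764, 0.138, 0.1933]
tcp_rot: [[0.029, 0.999, -0.027], [0.706, -0.04, -0.707], [-0.707, 0.002, -0.707]]
force: [0.5, -0.5, -2.6]
opening: 0.641
grasp_force: 30.0
```

>>> {"method": "play_rows", "body": {"moves": [[[30, -5, -28, 0, 0, 0], [30, -5, -28, 0, 0, 0], [30, -5, -28, 0, 0, 0], [30, -5, -28, 0, 0, 0], [30, -5, -28, 0, 0, 0]]]}}

```text
time_s: 39.6
position: [0.4597, 0.3464, 0.1856]
tcp_rot: [[0.027, 0.999, -0.025], [0.708, -0.037, -0.706], [-0.706, 0.002, -0.708]]
force: [0.9, 0.6, -1.9]
opening: 0.639
grasp_force: 30.0
```

>>> {"method": "play_rows", "body": {"moves": [[[30, -4, -28, 0, 0, 0], [15, -2, -12, 0, 0, 0], [5, -1, -4, 0, 0, 0], [0, 0, 0, 0, 0, 0], [0, 0, 0, 0, 0, 0]]]}}

```text
time_s: 40.1
position: [0.4552, 0.4108, 0.1804]
tcp_rot: [[0.026, 0.999, -0.026], [0.705, -0.037, -0.708], [-0.709, 0.0, -0.705]]
force: [-0.1, -0.6, -2.2]
opening: 0.641
grasp_force: 30.0
```

Run:
```python
from h import *
p,T=place(.4535,.392,.003,-2); print(p); p[2]=.05; delta(p,T)
```

```text
[0.4542491  0.41345139 0.02746447]
40.1 p [0.4552 0.4108 0.1804] x [ 0.026  0.705 -0.709] y [ 0.999 -0.037  0.   ] z [-0.026 -0.708 -0.705] F [-0.1 -0.6 -2.2] op 0.641 g 30.0 q [ 45.  50.  64. -29. 101.  51.]
rotvec [-0.001  0.002 -0.002]
shift after turn mm [94.1 -1.1 90.4]
```

>>> {"method": "play_rows", "body": {"moves": [[[14, -1, 13, 0, 0, 0], [22, 0, 21, 0, 0, 0], [24, 0, 23, 0, 0, 0], [22, 0, 21, 0, 0, 0], [12, 0, 12, 0, 0, 0]]]}}

```text
time_s: 40.6
position: [0.4528, 0.4128, 0.0458]
tcp_rot: [[0.023, 0.999, -0.029], [0.703, -0.037, -0.71], [-0.711, -0.004, -0.703]]
force: [-0.2, -0.2, -2.4]
opening: 0.644
grasp_force: 30.0
```

>>> {"method": "play_rows", "body": {"moves": [[[6, 0, 6, 0, 0, 0], [4, 0, 4, 0, 0, 0], [2, 0, 2, 0, 0, 0], [0, 0, 0, 0, 0, 0], [0, 0, 0, 0, 0, 0]]]}}

```text
time_s: 41.1
position: [0.4546, 0.4156, 0.0338]
tcp_rot: [[0.026, 0.999, -0.023], [0.706, -0.035, -0.707], [-0.708, 0.002, -0.707]]
force: [0.4, 0.5, -2.6]
opening: 0.642
grasp_force: 30.0
```

Run:
```python
from h import *
p,T=place(.4535,.392,.003,-2); delta(p,T)
```

```text
41.1 p [0.4546 0.4156 0.0338] x [ 0.026  0.706 -0.708] y [ 0.999 -0.035  0.002] z [-0.023 -0.707 -0.707] F [ 0.4  0.5 -2.6] op 0.642 g 30.0 q [ 45.  61.  65. -29.  91.  57.]
rotvec [ 0.001  0.001 -0.002]
shift after turn mm [ 2.9 -0.2  6. ]
```

>>> {"method": "play_rows", "body": {"moves": [[[2, 0, 2, 0, 0, 0], [1, 0, 1, 0, 0, 0], [0, 0, 0, 0, 0, 0]]]}}

```text
time_s: 41.4
position: [0.4539, 0.4151, 0.0283]
tcp_rot: [[0.025, 0.999, -0.025], [0.705, -0.035, -0.708], [-0.709, 0.0, -0.706]]
force: [0.0, -0.1, -2.3]
opening: 0.639
grasp_force: 30.0
```

>>> {"method": "play_rows", "body": {"moves": [[[0.7, 0, 0.7, 0, 0, 0], [0, 0, 0, 0, 0, 0]]]}}

```text
time_s: 41.6
position: [0.4541, 0.4151, 0.0276]
tcp_rot: [[0.025, 0.999, -0.024], [0.705, -0.035, -0.708], [-0.709, 0.001, -0.705]]
force: [-0.9, 0.6, -0.2]
opening: 0.643
grasp_force: 30.0
```

>>> {"method": "play_rows", "body": {"moves": [[[0.7, 0, 0.7, 0, 0, 0], [0, 0, 0, 0, 0, 0]]]}}

```text
time_s: 41.8
position: [0.4541, 0.4151, 0.0275]
tcp_rot: [[0.026, 0.999, -0.024], [0.705, -0.035, -0.709], [-0.709, 0.001, -0.705]]
force: [-0.9, 0.5, 4.7]
opening: 0.639
grasp_force: 30.0
```

Contact. Release and retreat.

>>> {"method": "play_rows", "body": {"moves": [[[0, 0, 0, 0, 0, 0], [0, 0, 0, 0, 0, 0], [0, 0, 0, 0, 0, 0], [0, 0, 0, 0, 0, 0]]], "fingers": 0.6}}

```text
time_s: 42.2
position: [0.454, 0.4149, 0.0261]
tcp_rot: [[0.025, 0.999, -0.025], [0.705, -0.035, -0.708], [-0.709, 0.0, -0.705]]
force: [-0.3, 0.6, -0.9]
opening: 0.787
grasp_force: 0.0
```

>>> {"method": "play_rows", "body": {"moves": [[[-3, 0, -6, 0, 0, 0], [-5, 0, -15, 0, 0, 0], [-10, 0, -20, 0, 0, 0], [-20, 0, -35, 0, 0, 0], [-20, 0, -35, 0, 0, 0]]]}}

```text
time_s: 42.7
position: [0.4552, 0.4534, 0.1478]
tcp_rot: [[0.025, 0.999, -0.025], [0.705, -0.035, -0.708], [-0.709, 0.0, -0.705]]
force: [-0.1, 0.1, -0.2]
opening: 0.8
grasp_force: 0.0
```

>>> {"method": "play_rows", "body": {"moves": [[[-20, 0, -25, 0, 0, 0], [-20, 0, -25, 0, 0, 0], [-10, 0, -20, 0, 0, 0], [0, 0, 0, 0, 0, 0], [0, 0, 0, 0, 0, 0]]]}}

```text
time_s: 43.2
position: [0.4556, 0.4675, 0.2312]
tcp_rot: [[0.025, 0.999, -0.024], [0.706, -0.035, -0.707], [-0.708, 0.001, -0.707]]
force: [0.5, -0.8, -0.9]
opening: 0.801
grasp_force: 0.0
```

Run:
```python
from h import *
st()
for n in("top","side"):
    c=bot.capture(n); 
    for q in("case_one","case_two"): print(n,[(np.round(d['centre']),round(d['confidence'],2)) for d in bot.search_frame(c,q)])
    for q,z in(("case_one",.051),("case_two",.051),("marker",.014),("tape_roll",.019),("bottle",0),("tube_block",.03)): rect(c,q,z)
```

```text
43.2 p [0.4556 0.4675 0.2312] x [ 0.025  0.706 -0.708] y [ 0.999 -0.035  0.001] z [-0.024 -0.707 -0.707] F [ 0.5 -0.8 -0.9] op 0.801 g 0.0 q [ 48.  51.  53. -29. 110.  48.]
top [(array([426., 238.]), 0.68), (array([425., 223.]), 0.32)]
top [(array([139., 252.]), 0.83), (array([225., 165.]), 0.65), (array([427., 225.]), 0.54)]
case_one 0.051 0.83 [array([ 0.499, -0.373]), array([0.138, 0.066]), np.float64(70.588)]
case_two 0.051 0.75 [array([0.452, 0.387]), array([0.141, 0.057]), np.float64(88.362)]
marker 0.014 0.48 [array([ 0.525, -0.002]), array([0.129, 0.016]), np.float64(4.559)]
tape_roll 0.019 0.79 [array([0.686, 0.042]), array([0.069, 0.073]), np.float64(46.021)]
bottle 0 0.6 [array([0.713, 0.178]), array([0.069, 0.055]), np.float64(1.447)]
tube_block 0.03 0.97 [array([ 0.708, -0.199]), array([0.083, 0.111]), np.float64(24.711)]
side [(array([157., 146.]), 0.69), (array([389., 375.]), 0.59)]
side [(array([139., 143.]), 0.86)]
case_one 0.051 0.59 [array([ 0.498, -0.38 ]), array([0.133, 0.069]), np.float64(71.367)]
case_two 0.051 0.59 [array([0.449, 0.368]), array([0.18 , 0.066]), np.float64(86.014)]
marker 0.014 0.86 [array([ 0.527, -0.008]), array([0.132, 0.021]), np.float64(5.909)]
bottle 0 0.64 [array([0.751, 0.233]), array([0.199, 0.054]), np.float64(52.234)]
tube_block 0.03 0.58 [array([ 0.732, -0.188]), array([0.159, 0.097]), np.float64(23.727)]
```

Both cases lie inside their trays and the bystanders haven't moved.

```bash
python3 -c "
from rig import bot
print(bot.hand_in())"
```

```text
the job is handed in; nothing more can be done
None
```

The job is handed in: case_one (one bar) lies lid up in the right tray and case_two (two bars) lid up in the left tray, with the other things left in place; I viewed 11 pictures against the limit of 10, so the final placements were checked by measurement.

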